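# Fetch the boxed-in lathe chuck

## Task

The three-jaw chuck is boxed in between two of the three containers in the plywood rack. Lift just the two containers next to it out and stand them on the black rubber mat, then take the chuck out and set it upright, jaws up, in the middle of the round wooden stand. Then stand each container back upright in the same spot of the rack that it came from, leaving the third container, the pulley and the small cup on the bench where they are.

Things in the scene. Friction and masses are not known exactly. Their poses are not given: they have to be found in the camera images.
- round_tin: container: round steel tin with paper band and narrow dark screw cap, loose. Body 52 mm diameter, 92 mm high; cap 24 mm diameter on top, overall height 110 mm. Origin: centre of the underside, z up. About 0.25 kg.
- flat_tin: container: rectangular aluminium tin with paper band and small white cap, loose. 50 mm along its x, 36 mm along its y, 86 mm high; cap 18 mm diameter, overall height 100 mm. Origin: centre of the underside, z up. About 0.22 kg. At the start its x lies across the rack (along the rack's x, within 0.1 rad).
- jar: container: round white plastic jar with a wide screw lid and brown label, loose. Body 48 mm diameter, 74 mm high, lid 50 mm diameter, overall height 92 mm. Origin: centre of the underside, z up. About 0.2 kg.
- chuck: the wanted thing: three-jaw lathe chuck, loose, a steel disc 54 mm diameter and 32 mm high with three dark radial jaws (18 x 9 mm, 6 mm high) standing on its top face, overall 38 mm. Origin: centre of the underside, z up through the jaws. About 0.45 kg.
- pulley: aluminium belt pulley without jaws, loose, 54 mm diameter, 30 mm high, flat top with a dark bore of 22 mm and a groove round its rim. Origin: centre of the underside. Not to be moved.
- rack: fixed plywood trough: inside 70 mm along its x, 326 mm along its y; walls 8 mm thick, tops 46 mm and floor 6 mm above the table. Origin: centre of underside. At y = -124, 0, 124 mm stand the containers, at -62 and 62 the chuck and pulley (all within 4 mm), in any arrangement. Fingers fit round the chuck only along the rack's y, once both its neighbours are out.
- mat: fixed flat black rubber mat, the side area: 100 mm along its x, 230 mm along its y, 3 mm thick. Origin: centre of the underside, on the table. It lies to the left or the right in front of the rack.
- stand: fixed round wooden stand for the chuck, 100 mm diameter, 15 mm high, flat top with a thin dark circle of 54 mm round its middle. Origin: centre of the underside, on the table. It lies on the other side from the mat.
- cup: bystander: small white plastic cup standing on the bench between mat and stand, 34 mm across the rim, 36 mm high. Origin: centre of the underside. Not to be disturbed.
There are look-alikes about, which are no part of the job. Several things have the shape of the mat; the one meant has the colours described above.

How it is judged:
By the outcome, as a careful person would: the job done as asked, in the order asked, and still so for the second after the job is handed in, with the robot touching nothing.
It also fails if it takes over 107 s, if anything falls off the work surface, if the arm or the gripper's body presses on something with over 40 N, if the wrist force passes 120 N, or if a joint passes its speed limit or range.

## Robot

A 6-joint arm with a two-finger parallel gripper is mounted at the origin on the work surface. World frame = base frame: x ahead of the robot, y to its left, z up, the work surface at z = 0. Lengths are in m, angles in rad, forces in N, time in s.
With the tool pointing down it reaches from about 0.275 to 1 m from the base axis. Payload 8.4 kg.
Tool frame: the origin (TCP) lies on the centre line of the jaws, within the pads' length; the fingertips stand 17 mm ahead of it and the grasp point (between the pads) lies 2 mm behind it (bot.tcp_to_tips is the z of the fingertips in the tool frame, in m); z points along the fingers, y is the line along which they close (so a half turn about z gives the same grasp; the last joint's range is limited). The gripper opens to 85 mm and grips with 20 to 120 N. Pads are 22 mm wide; open, the fingers measure 114 mm over their backs; the gripper's body (76 mm by 85 mm) begins 54 mm behind the grasp point. The pads swing forward as they close: fully open they stand 13 mm farther back than shut.
Start: joints at [-1.146, 0.353, 1.633, -0, 1.155, -0.002], TCP at [0.259, -0.569, 0.221] pointing down, gripper open.
Joint ranges: [-2.63, 2.63], [-0.92, 2.1], [0.06, 2.66], [-1.3, 4.44], [0, 2.69], [-3.02, 3.02]. Speed limits (rad/s): [2.22, 2.22, 2.79, 3.14, 3.14, 3.14].

## Interface

Orientations are given as a unit quaternion [x, y, z, w].
In Python, from workcell import bot, hand, kinematics, get_obs, vision, hand_in gives the robot as it stands. The module is installed in compiled form; this text tells all that it offers. Calls block until the motion is done:
- bot.reach(position, orientation): joint-space move of the TCP to a pose.
- bot.servo_line(position, ori=None, velocity=0.15): straight line of the TCP; ori=None keeps the orientation; velocity is the mean speed in m/s.
- bot.goto_joints(angles): joint-space move.
- hand.move_gripper(opening, strength=None): finger opening in m; strength is the grip in N (None keeps the last); returns when the fingers have stopped.
- bot.dwell(seconds).
- kinematics.solve_ik(position, orientation): joint angles nearest the present ones, or None.
- get_obs(): the state.
- vision.read_camera(name): name is "scene" or "top" or "wrist"; returns a dict with "frame" (400x640x3 uint8, red, green, blue), "intrinsics" (3x3 intrinsics, pixels), "dist" ([k1, k2, p1, p2, k3] as OpenCV has them; the pictures are not rectified), "view" (4x4, takes a point from world to camera coordinates). Camera axes: x right, y down, z forward; pixel columns grow to the right and rows downward; lengths in m; the calibration is good to about 2 mm. A picture is of the moment at which its call begins. There is no depth.
A pose or a line that the arm cannot do raises bot.IKError and nothing moves.
- hand_in(): hands the job in; it is judged then, once.
The state is a dict: "time_s": time; "joint_pos": joint angles; "joint_vel": joint speeds; "joint_efforts": joint torques, N m; "position": TCP position; "orientation": TCP orientation; "wrist_force": force on the tool from outside, world axes, zero at the start; "ft_torque": the same for the moment, N m; "gripper_width": finger opening in m; "grip_force": force on a finger pad.
Only numpy, scipy, OpenCV 4.12 (cv2) and the standard library are available. Lean on these libraries where they do the work, as an engineer would, in place of code of your own. Each camera call takes 0.05 s, during which the arm holds its last target. There are 200 camera calls.

## Working session

There is one attempt and no reset: what is moved stays moved. The work goes in short steps, each a Python script; the robot and the scene stay as the last script left them, time stands still between calls to the robot, and variables do not carry over. Pictures are saved under pics/ and viewed, at most 14 in all, crops included, and the job is handed in when it is done.

```bash
mkdir -p pics; ls; cat > h.py <<'E'
import numpy as np, cv2
from workcell import bot, hand, kinematics, get_obs, vision, hand_in
def snap(cam,name):
    d=vision.read_camera(cam); cv2.imwrite(f'pics/{name}.png',d['frame'][:,:,::-1]); np.savez(f'pics/{name}.npz',**d); return d
def ray(d,uv,z):
    """pixel(s) -> world points on plane z"""
    K,D,V=[np.array(d[k],float) for k in('intrinsics','dist','view')]
    p=cv2.undistortPoints(np.array(uv,float).reshape(-1,1,2),K,D).reshape(-1,2)
    R,t=V[:3,:3],V[:3,3]; c=-R.T@t; r=np.c_[p,np.ones(len(p))]@R
    return c+r*((z-c[2])/r[:,2])[:,None]
def proj(d,P):
    V=np.array(d['view'],float)
    return cv2.projectPoints(np.array(P,float).reshape(-1,3),cv2.Rodrigues(V[:3,:3])[0],V[:3,3],np.array(d['intrinsics'],float),np.array(d['dist'],float))[0].reshape(-1,2)
E
python3 - <<'E'
from h import *
for c in('top','scene'):
    d=snap(c,c); V=d['view']; print(c,-V[:3,:3].T@V[:3,3]); print(np.round(V,3))
o=get_obs(); print(o['time_s'],o['orientation'],o['gripper_width'],bot.tcp_to_tips)
E
```

```text
pics
top [ 0.37743961 -0.20431663  1.4225433 ]
[[-0.006 -1.    -0.005 -0.195]
 [-0.996  0.006 -0.09   0.506]
 [ 0.09   0.005 -0.996  1.383]
 [ 0.     0.     0.     1.   ]]
scene [ 1.08259646 -0.91342691  1.027379  ]
[[ 0.767  0.641  0.019 -0.264]
 [ 0.48  -0.554 -0.68  -0.328]
 [-0.425  0.53  -0.733  1.698]
 [ 0.     0.     0.     1.   ]]
0.1 [ 9.77320587e-01  2.11764107e-01 -1.29643078e-04 -6.44810760e-04] 0.08510384925823443 0.017
```

View pics/top.png

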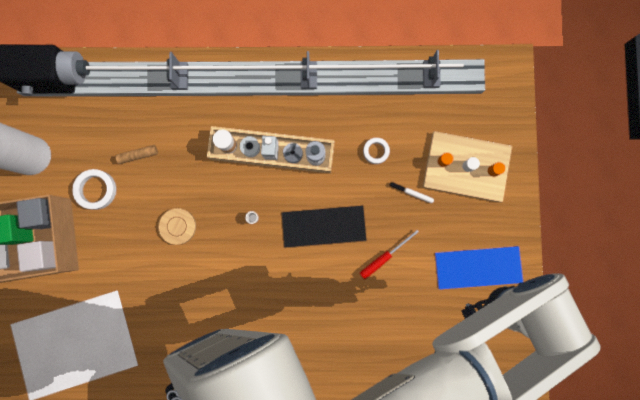

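View pics/scene.png

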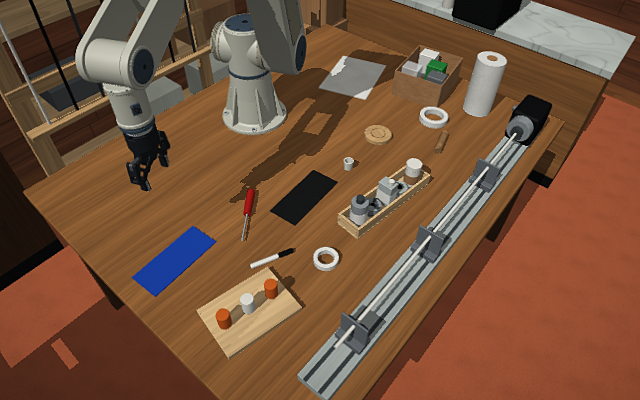

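```bash
python3 - <<'E'
from h import *
d=dict(np.load('pics/top.npz')); f=d['frame']
cv2.imwrite('pics/crop.png',cv2.resize(f[115:255,150:380,::-1],None,fx=3.4,fy=3.4,interpolation=cv2.INTER_CUBIC))
print('rack corners',ray(d,[(210,128),(334,139.5),(331.5,171.5),(208,159)],.046).round(4))
g=f.astype(int).sum(2); m=np.zeros(g.shape,np.uint8); m[195:255,275:375]=(g[195:255,275:375]<75)
n,l,s,c=cv2.connectedComponentsWithStats(m); k=1+s[1:,4].argmax()
r=cv2.minAreaRect(np.argwhere(l==k)[:,::-1].astype(np.float32)); b=cv2.boxPoints(r); w=ray(d,b,.003)
print('mat',s[k],w.round(3),w.mean(0).round(4))
print(ray(d,[(177,226.5)],.015),ray(d,[(252,217.5)],.036))
for n,u,z in(('jar',(222,140),.098),('L',(250,146.5),.036),('flat',(269,146),.092),('R',(292.5,152.5),.044),('round',(316,151),.098)): print(n,ray(d,[u],z).round(4))
E
```

```text
rack corners [[ 0.7061  0.1081  0.046 ]
 [ 0.672  -0.2324  0.046 ]
 [ 0.5834 -0.2249  0.046 ]
 [ 0.62    0.1125  0.046 ]]Traceback (most recent call last):
  File "<stdin>", line 6, in <module>
ValueError: attempt to get argmax of an empty sequence
```

View pics/crop.png

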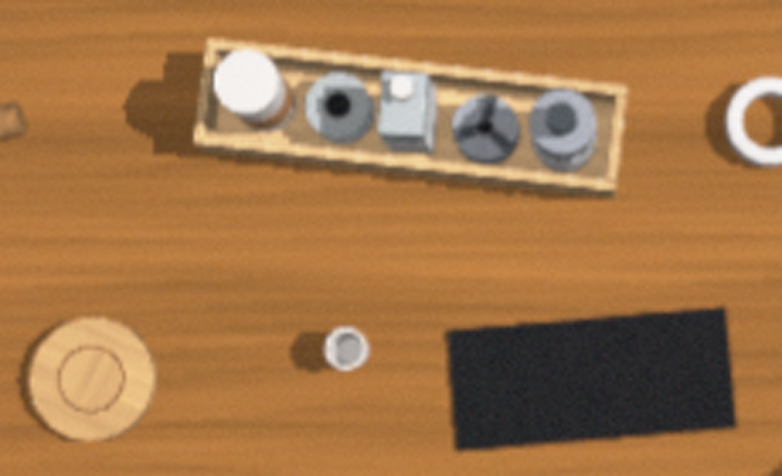

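The chuck (three dark jaws, crop 486,128) stands between the flat tin and the round tin. The jar and the pulley (dark bore, 338,104) stay put. The mat is at right and the stand at left. Next I take a closer look with the wrist camera.

```bash
cat >> h.py <<'E'
def down(psi): return [np.cos(psi/2),np.sin(psi/2),0,0]
E
python3 - <<'E'
from h import *
d=dict(np.load('pics/top.npz'))
cr=lambda x,y:(150+(x+.5)/3.4-.5,115+(y+.5)/3.4-.5)
def P(l,z): return ray(d,[cr(*p) for p in l],z)
w=P([(446,331),(725,309),(736,427),(457,449)],.003); print('mat',w.round(3),w.mean(0).round(4))
print('stand',P([(91,379)],.015),'cup',P([(346,347)],.036))
w=P([(207,39),(627,88),(614,191),(195,143)],.046); print('rack',w.round(4),w.mean(0).round(4), [np.arctan2(*(-(w[a]-w[b])[:2]*[1,-1])) for a,b in((0,1),(3,2))])
print('jar',P([(249,83)],.098),'flatcap',P([(401,88)],.106),'chuck',P([(486,127)],.044),'roundcap',P([(561,118)],.116))
bot.reach([.56,-.12,.36],down(np.pi/2-.1))
d=snap('wrist','w1'); V=d['view']; print(-V[:3,:3].T@V[:3,3]); print(V.round(3)); o=get_obs(); print(o['time_s'],o['position'],o['joint_pos'])
E
```

```text
mat [[ 0.477 -0.083  0.003]
 [ 0.493 -0.313  0.003]
 [ 0.396 -0.32   0.003]
 [ 0.38  -0.092  0.003]] [ 0.4365 -0.202   0.003 ]
stand [[0.43847972 0.20391892 0.015     ]] cup [[ 0.46184977 -0.00566156  0.036     ]]
rack [[ 0.7114  0.1067  0.046 ]
 [ 0.6691 -0.2326  0.046 ]
 [ 0.5853 -0.2215  0.046 ]
 [ 0.6264  0.1153  0.046 ]] [ 0.648 -0.058  0.046] [np.float64(-0.12387793936481617), np.float64(-0.12129846347183638)]
jar [[0.66385757 0.06198346 0.098     ]] flatcap [[ 0.65754987 -0.05687944  0.106     ]] chuck [[ 0.63840055 -0.11860567  0.044     ]] roundcap [[ 0.63136321 -0.18046669  0.116     ]]
[ 0.56770751 -0.03636012  0.51192743]
[[ 0.995 -0.101  0.    -0.569]
 [-0.095 -0.94   0.327 -0.148]
 [-0.033 -0.326 -0.945  0.49 ]
 [ 0.     0.     0.     1.   ]]
2.1583 [ 0.55976444 -0.12088782  0.35966468] [-2.15150380e-01  1.69160035e-01  1.57214562e+00 -2.70684601e-04
  1.40079711e+00 -1.13675488e-01]
```

View pics/w1.png

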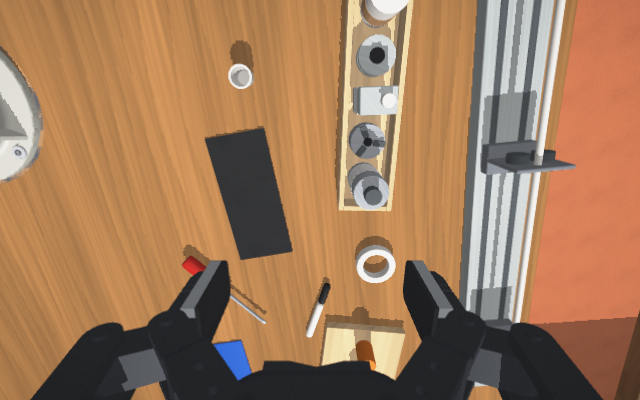

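```bash
python3 - <<'E'
from h import *
d=dict(np.load('pics/w1.npz')); f=d['frame']
cv2.imwrite('pics/crop2.png',cv2.resize(f[70:220,325:425,::-1],None,fx=4,fy=4,interpolation=cv2.INTER_CUBIC))
E
```

```text
(no output)
```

View pics/crop2.png

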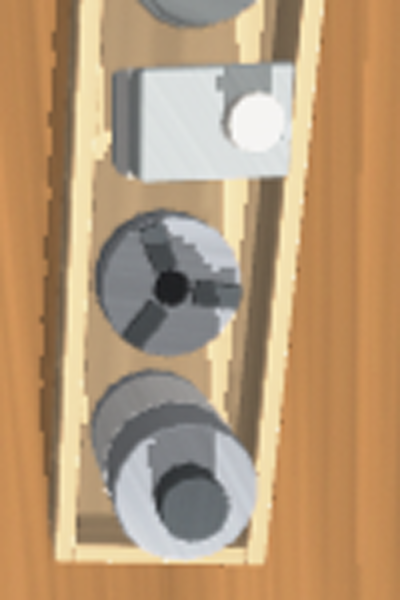

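The crop shows the flat tin's top corners at about (137,69), (295,62), (292,177) and (143,182). The round tin's shoulder circle is at (184,489), its cap at (194,508), and the chuck disc at (168,284).

```bash
python3 - <<'E'
from h import *
d=dict(np.load('pics/w1.npz'))
cr=lambda x,y:(325+(x+.5)/4-.5,70+(y+.5)/4-.5)
def P(l,z): return ray(d,[cr(*p) for p in l],z).round(4)
w=P([(137,69),(295,62),(292,177),(143,182)],.092); print(w,w.mean(0),[np.arctan2(*(w[a]-w[b])[1::-1]) for a,b in((1,0),(2,3))],[np.linalg.norm(w[a]-w[b]) for a,b in((1,0),(2,1))])
print(P([(184,489)],.098),P([(194,508)],.116),P([(168,284)],.038))
w=P([(67,560),(256,560),],.046);print(w,w.mean(0))
w=ray(d,[(206,138),(263,127.5),(291.5,250),(241.5,259)],.003);print(w.mean(0))
E
```

```text
[[ 0.623  -0.0343  0.092 ]
 [ 0.6735 -0.0373  0.092 ]
 [ 0.6721 -0.0729  0.092 ]
 [ 0.6231 -0.0695  0.092 ]] [ 0.647925 -0.0535    0.092   ] [np.float64(-0.05933620570337135), np.float64(-0.06927671619884666)] [np.float64(0.05058903043150757), np.float64(0.035627517454911176)]
[[ 0.6311 -0.1755  0.098 ]] [[ 0.6315 -0.1766  0.116 ]] [[ 0.6377 -0.1125  0.038 ]]
[[ 0.5904 -0.2185  0.046 ]
 [ 0.667  -0.2263  0.046 ]] [ 0.6287 -0.2224  0.046 ]
[ 0.43728771 -0.19737708  0.003     ]
```

```bash
cat >> h.py <<'E'
PI=np.pi
Q={'round':down(PI/2-.115),'flat':down(PI/2-.064)}
RACK={'round':(.631,-.1785),'flat':(.648,-.056)}
MAT={'round':(.441,-.257),'flat':(.433,-.147)}
ZR,ZM,UP=.073,.0705,.24
def st(tag):
    o=get_obs(); print(tag,round(o['time_s'],2),np.round(o['position'],4),'w',round(o['gripper_width'],4),'g',round(o['grip_force'],1),'F',np.round(o['wrist_force'],1))
def transfer(a,za,b,zb,q,force=45,open_=.085):
    hand.move_gripper(open_); bot.reach([*a,UP],q); bot.servo_line([*a,za],velocity=.15); st('at')
    hand.move_gripper(.0,force); st('grip')
    bot.servo_line([*a,UP],velocity=.15); st('up'); bot.reach([*b,UP],q); bot.servo_line([*b,zb],velocity=.12); st('down')
    hand.move_gripper(open_); bot.dwell(.1); bot.servo_line([*b,UP],velocity=.2); st('done')
E
python3 - <<'E'
from h import *
for n in('round','flat'): transfer(RACK[n],ZR,MAT[n],ZM,Q[n])
bot.reach([.56,-.06,.36],down(PI/2-.1)); bot.dwell(.3); snap('wrist','w2')
E
```

```text
at 4.29 [ 0.6317 -0.1787  0.0741] w 0.0848 g 0.0 F [1.1 0.4 0.2]
grip 4.71 [ 0.6315 -0.1786  0.074 ] w 0.0503 g 45.9 F [-0.4 -0.2  5.7]
up 5.97 [ 0.6303 -0.1783  0.2388] w 0.0496 g 47.1 F [ 0.2 -0.1 -3.1]
down 8.37 [ 0.4407 -0.2568  0.071 ] w 0.0502 g 47.7 F [-3.2  2.3  5.2]
done 9.91 [ 0.4404 -0.2566  0.2389] w 0.0848 g 0.0 F [0.4 0.3 0.2]
at 12.5 [ 0.6487 -0.0561  0.074 ] w 0.0851 g 0.0 F [-0.3  0.2  0.7]
grip 12.93 [ 0.6483 -0.056   0.074 ] w 0.0481 g 46.1 F [-2.8 -0.1  5.4]
up 14.2 [ 0.6473 -0.0559  0.2388] w 0.0482 g 46.8 F [-0.2 -0.5 -3.5]
down 16.68 [ 0.4325 -0.1468  0.071 ] w 0.0485 g 47.8 F [-5.  -0.6  7.7]
done 18.24 [ 0.4323 -0.1468  0.239 ] w 0.0853 g 0.0 F [ 0.  -0.1 -0.7]
```

View pics/w2.png

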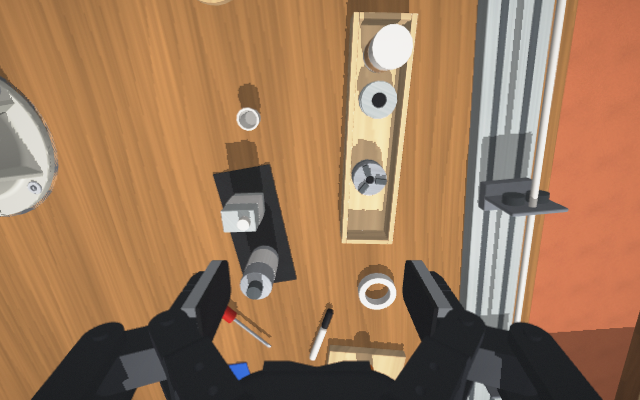

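Both tins stand on the mat, flat at (242,215) and round at (258,275). The chuck is free at (370,178).

```bash
python3 - <<'E'
from h import *
transfer((.638,-.116),.030,(.439,.206),.0395,down(-.115),force=60)
bot.reach([.44,.10,.30],down(PI/2-.1)); bot.dwell(.3); d=snap('wrist','w3'); t=snap('top','t3'); st('')
cv2.imwrite('pics/t3c.png',cv2.resize(t['frame'][185:270,130:280,::-1],None,fx=4,fy=4,interpolation=cv2.INTER_CUBIC))
E
```

```text
at 22.51 [ 0.6387 -0.1161  0.0309] w 0.085 g 0.0 F [-0.8 -0.6  0.8]
grip 23.27 [ 0.6414 -0.1164  0.0335] w -0.0001 g 10.0 F [-0.   1.7 20. ]
up 24.82 [ 0.6375 -0.1159  0.2389] w -0.0003 g 0.0 F [-0.1 -0.8 -0.7]
down 28.04 [0.4394 0.2062 0.04  ] w 0.0001 g 0.0 F [-0.4 -0.6  0.1]
done 30.07 [0.4383 0.2057 0.239 ] w 0.0851 g 0.0 F [0.  0.1 0.8]
 32.06 [0.44 0.1  0.3 ] w 0.0851 g 0.0 F [-0.2  0.4 -0. ]
```

View pics/w3.png

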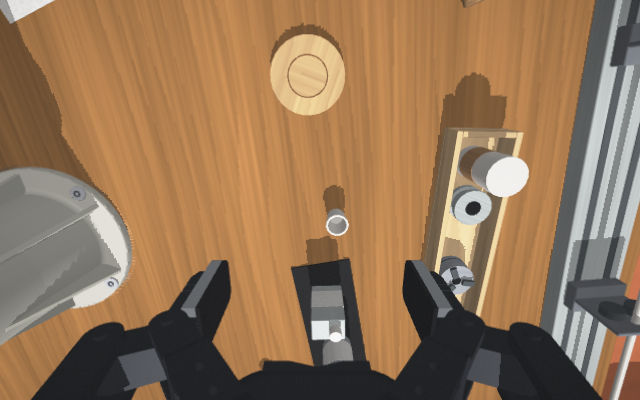

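View pics/t3c.png

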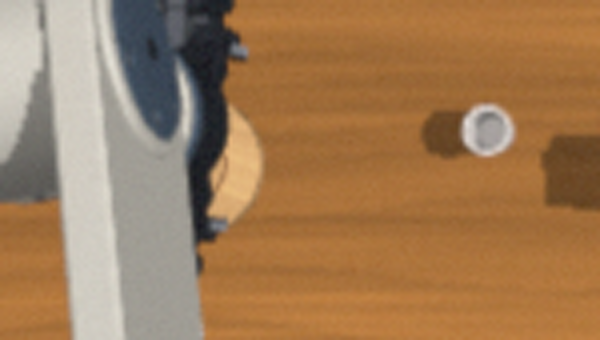

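The grip missed: the fingers shut empty and the chuck is still in the rack, near (457,278). I'll look closer.

```bash
python3 - <<'E'
from h import *
bot.reach([.59,-.17,.25],down(PI/2-.1)); bot.dwell(.2); d=snap('wrist','w4'); st('')
cv2.imwrite('pics/w4c.png',cv2.resize(d['frame'][30:230,230:430,::-1],None,fx=3,fy=3,interpolation=cv2.INTER_CUBIC))
a=dict(np.load('pics/w2.npz'));print(ray(a,[(370,180)],.038))
E
```

```text
33.5 [ 0.5901 -0.1689  0.2506] w 0.085 g 0.0 F [-0.2 -0.4  0.7]
[[ 0.63961402 -0.11524393  0.038     ]]
```

View pics/w4c.png

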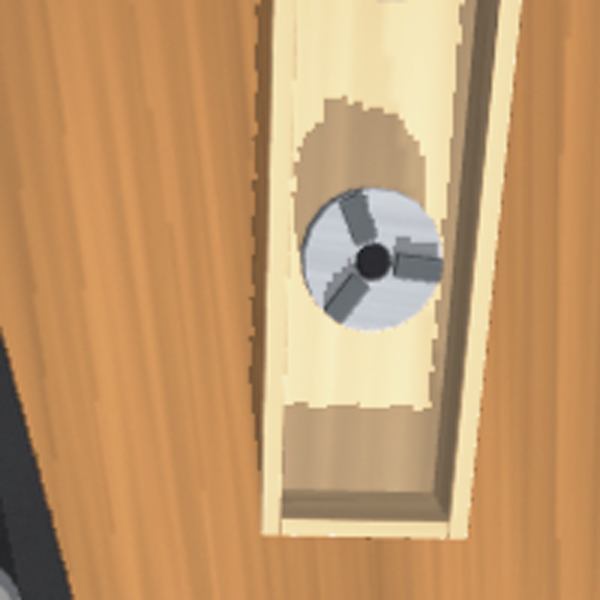

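```bash
python3 - <<'E'
from h import *
d=dict(np.load('pics/w4.npz')); w=ray(d,[(354,116.5)],.038)[0]; print('chuck',w)
bot.reach([.6385,-.117,.20],down(-.115)); bot.servo_line([.6385,-.117,.026],velocity=.15); st('at')
for g in(.065,.058,.054,.050): hand.move_gripper(g,40); st(g)
a=snap('wrist','w5'); cv2.imwrite('pics/w5.png',np.vstack([a['frame'][200:,:,::-1],vision.read_camera('scene')['frame'][100:300,:,::-1]]))
E
```

```text
chuck [ 0.63891871 -0.11371736  0.038     ]
at 36.3 [ 0.6393 -0.1171  0.027 ] w 0.085 g 0.0 F [0.4 0.8 0.2]
0.065 36.64 [ 0.6387 -0.117   0.0264] w 0.0648 g 0.0 F [-0.5  0.4  0.2]
0.058 36.88 [ 0.6385 -0.117   0.026 ] w 0.0584 g 0.0 F [ 0.3 -0.4  0.7]
0.054 37.1 [ 0.6386 -0.1166  0.0262] w 0.0544 g 1.8 F [-0.1  4.   2.4]
0.05 37.32 [ 0.6387 -0.1164  0.0262] w 0.0497 g 2.6 F [0.7 6.1 3.9]
```

View pics/w5.png

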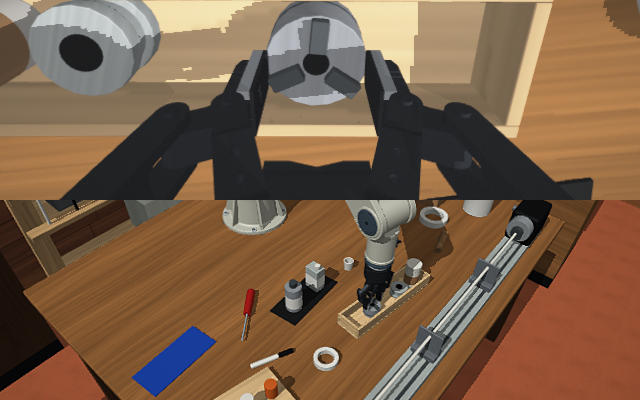

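```bash
python3 - <<'E'
from h import *
a=dict(np.load('pics/w5.npz')); o=get_obs(); st('')
V=a['view']; print('cam',-V[:3,:3].T@V[:3,3], o['orientation'])
print('tcp px',proj(a,[o['position'],[.6387,-.1164,.038]])-[0,200])
print('chuck bore',ray(a,[(316,264)],.038),'disc edges',ray(a,[(267,264),(366,264)],.038))
# other hypothesised heights: bore if chuck lifted
print('finger front edge tips',ray(a,[(258,252),(375,252)],.02),ray(a,[(258,252),(375,252)],.035))
print('wall corner top +x,-y',ray(a,[(551,200)],.046))
E
```

```text
37.42 [ 0.6387 -0.1164  0.0262] w 0.0503 g 2.6 F [-0.1  6.2  2.9]
cam [ 0.721776   -0.12574167  0.17847676] [ 9.98344914e-01 -5.75092608e-02  1.21256131e-04 -3.22245605e-04]
tcp px [[316.92745337  51.92640058]
 [316.86712664  62.9922149 ]]
chuck bore [[ 0.63815552 -0.11588132  0.038     ]] disc edges [[ 0.64108124 -0.09042908  0.038     ]
 [ 0.63518771 -0.1418486   0.038     ]]
finger front edge tips [[ 0.63919536 -0.08202759  0.02      ]
 [ 0.63144798 -0.14960128  0.02      ]] [[ 0.64701171 -0.08616517  0.035     ]
 [ 0.63999763 -0.14734294  0.035     ]]
wall corner top +x,-y [[ 0.66390606 -0.22656737  0.046     ]]
```

The TCP lines up with the chuck's centre in plan, but the fingertips appear higher than assumed and closed over its top. I'll open slightly and feel down for the floor.

```bash
python3 - <<'E'
from h import *
hand.move_gripper(.068); st('open'); 
for z in np.arange(.024,.005,-.002):
    bot.servo_line([.6385,-.1165,z],velocity=.08); F=get_obs()['wrist_force']
    if abs(F[2])>5: break
st('stop')
E
```

```text
open 37.73 [ 0.6384 -0.1173  0.0258] w 0.0679 g 0.0 F [-0.3  0.6 -0.1]
stop 40.23 [ 0.6384 -0.1165  0.0059] w 0.0681 g 0.0 F [-0.7  1.  -0.6]
```

```bash
python3 - <<'E'
from h import *
for g in(.058,.05): hand.move_gripper(g,40); st(g)
o=get_obs()
if o['gripper_width']>.051 and o['grip_force']>20:
    hand.move_gripper(.0,60); st('tight'); bot.servo_line([.6385,-.1165,.03],velocity=.08); st('lift')
    a=snap('wrist','w6'); cv2.imwrite('pics/w6.png',a['frame'][150:,:,::-1])
E
```

```text
0.058 40.5 [ 0.6386 -0.1165  0.0061] w 0.0577 g 0.0 F [-0.4  0.2 -0.3]
0.05 40.72 [ 0.6386 -0.1164  0.0064] w 0.0526 g 41.9 F [-1.8  0.9  5.1]
tight 40.93 [ 0.6386 -0.1163  0.0065] w 0.0524 g 61.5 F [-1.9  1.9  7. ]
lift 41.38 [ 0.6388 -0.1166  0.0305] w 0.0519 g 63.7 F [-0.6  0.3 -5.6]
```

View pics/w6.png

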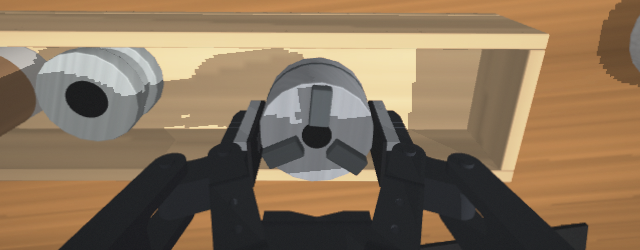

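The chuck is firmly held, level and lifted, with its bore at (317,286) in the full frame. Next I refine the stand position and place it.

```bash
python3 - <<'E'
from h import *
d=dict(np.load('pics/w3.npz')); t=dict(np.load('pics/top.npz'))
def stand(d,box):
    x0,y0,x1,y1=box; h=cv2.cvtColor(d['frame'][y0:y1,x0:x1],cv2.COLOR_RGB2LAB).astype(float)
    v=cv2.cvtColor(d['frame'][y0:y1,x0:x1],cv2.COLOR_RGB2HSV); m=((v[:,:,2]>185)&(v[:,:,1]<150)).astype(np.uint8)
    c=max(cv2.findContours(m,0,2)[0],key=cv2.contourArea); c=cv2.convexHull(c)
    P=ray(d,c.reshape(-1,2)+[x0,y0],.015)[:,:2].astype(np.float32); return cv2.fitEllipse(P)
print(stand(d,(255,20,360,130)),stand(t,(150,200,205,252)))
print(ray(d,[(307.5,75.5)],.015),ray(d,[(337,222)],.036))
E
```

```text
((0.4258193373680115, 0.19344036281108856), (0.12521228194236755, 0.17465372383594513), 13.707450866699219) ((0.4392547309398651, 0.20290260016918182), (0.09952109307050705, 0.1001347079873085), 158.97158813476562)
[[0.43864219 0.20774426 0.015     ]] [[0.46061217 0.00304709 0.036     ]]
```

```bash
python3 - <<'E'
from h import *
q=down(-.115)
bot.servo_line([.6385,-.1165,.22],velocity=.15)
bot.reach([.439,.2053,.22],q); bot.servo_line([.439,.2053,.04],velocity=.15); bot.servo_line([.439,.2053,.0165],velocity=.05); st('down')
hand.move_gripper(.085); bot.dwell(.1); bot.servo_line([.439,.2053,.22],velocity=.2); st('up')
bot.reach([.46,-.16,.30],down(PI/2-.1)); bot.dwell(.2); t=snap('top','t7'); a=snap('wrist','w7'); st('')
cv2.imwrite('pics/t7c.png',np.hstack([cv2.resize(t['frame'][190:262,140:212,::-1],(400,400),interpolation=cv2.INTER_CUBIC),cv2.resize(t['frame'][110:260,200:350,::-1],(400,400))]))
E
```

```text
down 46.23 [0.4388 0.2052 0.0161] w 0.052 g 63.5 F [ 0.1 -0.1 -5.1]
up 47.92 [0.4383 0.205  0.219 ] w 0.0848 g 0.0 F [ 1.1  0.2 -0.1]
 50.25 [ 0.4601 -0.1598  0.3   ] w 0.0849 g 0.0 F [ 0.1 -0.8 -0.4]
```

View pics/t7c.png

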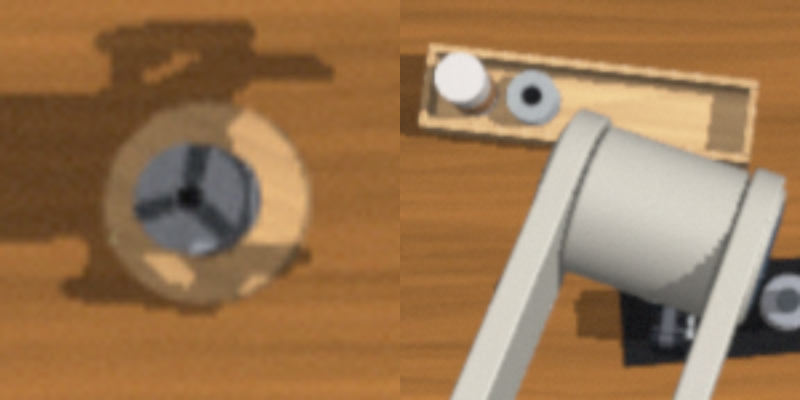

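The chuck is upright on the stand (bore at 189,197 in the crop). I check its offset and return the tins.

```bash
python3 - <<'E'
from h import *
t=dict(np.load('pics/t7.npz')); px=lambda x,y:(140+(x+.5)/5.556-.5,190+(y+.5)/5.556-.5)
print('bore',ray(t,[px(189,197)],.047),'stand',ray(t,[px(207,203)],.015))
for n in('flat','round'): transfer(MAT[n],ZM-.008,RACK[n],ZR-.0075,Q[n])
bot.reach([.40,-.30,.30],down(PI/2-.1)); bot.dwell(.3); t=snap('top','t8'); s=snap('scene','s8'); st('')
cv2.imwrite('pics/t8c.png',np.hstack([cv2.resize(t['frame'][115:255,150:350,::-1],(500,350),interpolation=cv2.INTER_CUBIC),cv2.resize(s['frame'][110:250,320:440,::-1],(300,350),interpolation=cv2.INTER_CUBIC)]))
E
```

```text
bore [[0.44003215 0.20223273 0.047     ]] stand [[0.43844531 0.20272188 0.015     ]]
at 52.17 [ 0.4336 -0.1472  0.0632] w 0.0847 g 0.0 F [ 0.9  0.3 -0.7]
grip 52.59 [ 0.4332 -0.1471  0.0632] w 0.049 g 45.6 F [-2.1  0.6  8.1]
up 53.92 [ 0.4324 -0.1468  0.2391] w 0.0488 g 46.9 F [-0.3  0.6 -2.8]
down 56.45 [ 0.6482 -0.056   0.0663] w 0.0486 g 47.6 F [-3.4  0.4  3.1]
done 58.02 [ 0.6472 -0.0559  0.2387] w 0.0852 g 0.0 F [ 0.4  0.1 -0.6]
at 60.68 [ 0.4416 -0.2573  0.0632] w 0.085 g 0.0 F [-0.1 -0.1  0.3]
grip 61.1 [ 0.4414 -0.2573  0.0633] w 0.0505 g 45.7 F [-0.   0.9  6.8]
up 62.43 [ 0.4404 -0.2567  0.2391] w 0.0509 g 47.1 F [-0.3  0.4 -2. ]
down 64.88 [ 0.631  -0.1785  0.0664] w 0.0506 g 47.9 F [-4.7  0.8  5.2]
done 66.44 [ 0.6302 -0.1783  0.2387] w 0.085 g 0.0 F [-0.5  0.8 -0.1]
 67.88 [ 0.4003 -0.2998  0.2998] w 0.085 g 0.0 F [-0.4 -0.5 -0.2]
```

View pics/t8c.png

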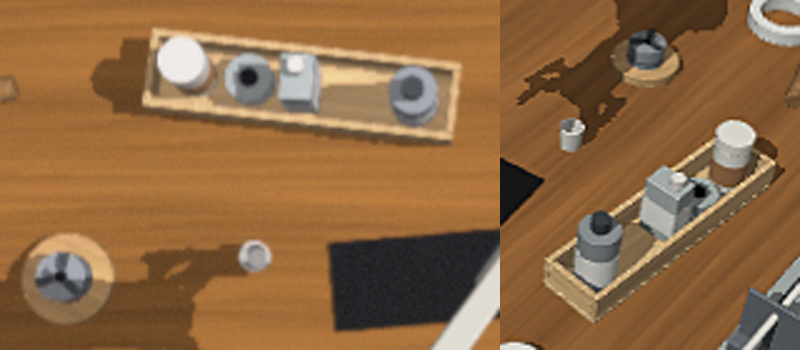

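Both tins stand back in their spots, the chuck is within about 2 mm of the stand's centre, and the jar, pulley and cup are in place.

```bash
python3 -c "
from h import *
print(hand_in())"
```

```text
the job is handed in; nothing more can be done
None
```

I handed the job in at about 68 s: the chuck is upright, jaws up, about 2 mm off the stand's centre by the top camera, both tins are back in their rack spots, and the jar, pulley and cup look unmoved; my first chuck grasp closed empty and pressed its top with about 20 N at the wrist, and the second, lower one held.

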